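Put the chuck jaws back in their sloping caddy

ROBOT

A 7-joint arm with a two-finger parallel gripper is mounted at the origin on a cart in front of the work surface, level with it; the furniture and walls round the work are solid. World frame = base frame: x ahead of the robot, y to its left, z up, the work surface at z = 0. Lengths are in m, angles in degrees, forces in N, time in s.
With the tool pointing down it reaches from about 0.4 to 0.875 m from the base axis. Payload 4.4 kg.
Tool frame: the origin (TCP) lies on the centre line of the jaws, within the pads' length; the fingertips stand 19 mm ahead of it and the grasp point (between the pads) is the TCP; z points along the fingers, y is the line along which they close (so a half turn about z gives the same grasp; the last joint's range is limited). The gripper opens to 85 mm and grips with 20 to 120 N. Pads are 22 mm wide; open, the fingers measure 114 mm over their backs; the gripper's body (76 mm by 85 mm) begins 54 mm behind the grasp point. The pads swing forward as they close: fully open they stand 13 mm farther back than shut.
Start: joints at [-74.244, 36.005, 2.206, 86.941, -1.547, 57.084, -1.146], TCP at [0.217, 0.613, 0.25] pointing down, gripper open.
Joint ranges: [-175.42, 175.42], [-21.48, 121.26], [-71.46, 75.88], [10.55, 141.38], [-63.04, 243.04], [13.31, 113.54], [-168.57, 168.57]. Speed limits (degrees/s): [147.25, 147.25, 180, 180, 180, 180, 180].

INTERFACE

Orientations are given as [roll, pitch, yaw] about the fixed x, y, z axes, in that order (R = Rz(yaw) Ry(pitch) Rx(roll)).
In Python, from station import bot, camrig, workorder gives the robot as it stands (bot), with the cameras (camrig) and the job (workorder).
- The arm moves only by the shell command python3 nudge.py 'ROWS' [OPENING] [FORCE]. ROWS is rows parted by semicolons, their numbers by spaces, 1 to 12 of them, each of 6 numbers: dx, dy, dz in m, then a rotation vector rx, ry, rz in degrees; each row shifts and turns the commanded pose from where the row before left it, along the tool's axes as they then stand; what a row does not reach is not made up. A row lasts 1/12 s, in which the tool goes at most 0.0417 m and 7.16 degrees, less where a joint would pass 70% of its speed; a pose out of reach is approached as far as the arm can. OPENING is the finger opening in m, set as the command begins (- or left out keeps the last). The fingers move at their own pace and stop on an object; FORCE is the grip in N (left out, the last holds). Time passes only in rows, so rows that do not move let the fingers close. It prints the time, the measured TCP pose, the force, the opening and the grip force at its end.
- bot.read_state(): the state, without advancing time (a new reading comes with each control period).
- camrig.capture(name): name is "scene" or "side" or "wrist"; returns the picture (480x640x3 uint8, red, green, blue); there is no depth.
- camrig.camera_model(name): a dict with "fx", "fy", "cx", "cy" (pixels), "world_from_camera" (4x4, takes a point from camera to world coordinates); the wrist camera has in their place "mount" (4x4, takes a point from camera to tool coordinates, whose origin is the TCP and whose axes are the flange's). Camera axes: x right, y down, z forward; pixel columns grow to the right and rows downward; lengths in m; the calibration is good to about 2 mm. A picture is of the moment at which its call begins: read the wrist's pose just before it. camera_model takes no time and is no camera call.
- workorder.finish_job(): hands the job in; it is judged then, once.
The state is a dict: "time_s": time; "joints": joint angles; "qvel": joint speeds; "effort": joint torques, N m; "ee_pos": TCP position; "orientation": TCP orientation; "wrist_force": force on the tool from outside, world axes, zero at the start; "ft_torque": the same for the moment, N m; "finger_gap": finger opening in m; "grip_force": force on a finger pad.
Only numpy, scipy, OpenCV 4.12 (cv2) and the standard library are available. Lean on these libraries where they do the work, as an engineer would, in place of code of your own. Each camera call takes 0.05 s, during which the arm holds its last target. There are 200 camera calls.

TASK

Put the three loose chuck jaws (standard, long narrow, wide short) back into the sloping wooden caddy, each in the empty pocket of its own outline with its boss outwards, and press each one in past the springs until it is fully home, its base bottomed and flush with the sloping face like the jaw already stored there. Do not knock the turned cup, the wax tin or the tape measure about.

Things in the scene. Friction and masses are not known exactly. Their poses are not given: they have to be found in the camera images.
- std_jaw: Standard chuck jaw, loose grey steel, 0.1 kg, flat base down; twin of the jaw stored in the caddy. Base 32 (x) x 44 (y) x 18 mm, wedge-shaped in plan: 32 wide at y = -15, 24 at the tail. Boss on it 12 (x) x 18 (y) mm, centred at x = 0, y = +8, from z = 18 to 30. Origin: centre of the underside; z up; tail (narrow end) at +y, blunt-pointed nose at -y.
- long_jaw: Long narrow chuck jaw, loose grey steel, 0.12 kg, flat base down. Base 26 (x) x 68 (y) x 18 mm, wedge-shaped in plan: 26 wide at y = -26, 20 at the tail. Boss on it 12 (x) x 26 (y) mm, centred at x = 0, y = +5, from z = 18 to 30. Origin: centre of the underside; z up; tail (narrow end) at +y, blunt-pointed nose at -y.
- wide_jaw: Wide short chuck jaw, loose grey steel, 0.12 kg, flat base down. Base 51 (x) x 38 (y) x 18 mm, wedge-shaped in plan: 51 wide at y = -12, 40 at the tail. Boss on it 12 (x) x 20 (y) mm, centred at x = 0, y = +2, from z = 18 to 30. Origin: centre of the underside; z up; tail (narrow end) at +y, blunt-pointed nose at -y.
- caddy: Stand of the fixed jaw caddy: base board 112 (x) x 222 (y) x 12 mm with wedges under the sloping caddy_block. It stands left of the loose jaws and faces right, turned up to 20 degrees. Origin: on the bench, below the centre of the block's face; x towards its high rear side (about world +y), z up. Depth in plan: x = -43 to +70 mm. A tall lathe stands at world y > 0.45: keep clear.
- caddy_block: Wooden block 234 (x) x 100 (y) x 26 mm on the caddy, its face sloping 30 degrees. Origin: face centre, 61.5 mm over the bench; x along the pockets, roughly away from the robot, y uphill (to the robot's left), z square out of the face. Edge heights 36 (low), 87 mm (high). Pockets at x = -82 (wide), -19 (standard), +37 (standard, filled; boss 12 mm proud), +91 (long); lengths along y.
- spring_zone (a point): Centre of the block's face. Both flanks of each empty pocket have a steel leaf spring that stands 2.5 mm into it, 3 to 14.5 mm below the face. A jaw pushed in along the block's -z meets about 4 to 10 N (more if off centre) in all; the springs then grip it wherever it stops, so a jaw merely laid in stands proud.
- pocket_std (a point): Floor centre of the empty standard pocket (next to the stored jaw, nearer the robot), 18 mm below the sloping face, axes as caddy_block. A jaw fully home has its own origin and x, y, z axes on these (nose downhill, boss outwards). The pocket is the jaw's outline plus 1.3 mm all round, 18 mm deep, its mouth chamfered 2 x 2 mm.
- pocket_long (a point): Floor centre of the long narrow pocket (end farthest from the robot), 18 mm below the sloping face, axes as caddy_block. A jaw fully home has its own origin and x, y, z axes on these (nose downhill, boss outwards). The pocket is the jaw's outline plus 1.3 mm all round, 18 mm deep, its mouth chamfered 2 x 2 mm.
- pocket_wide (a point): Floor centre of the wide short pocket (end nearest the robot), 18 mm below the sloping face, axes as caddy_block. A jaw fully home has its own origin and x, y, z axes on these (nose downhill, boss outwards). The pocket is the jaw's outline plus 1.3 mm all round, 18 mm deep, its mouth chamfered 2 x 2 mm.
- turned_cup: Bystander: finished turned wooden cup, 72 mm across, 79 mm high, upright; loose. Origin: centre of its underside, z up.
- wax_tin: Bystander: round flat tin, 81 mm across, 36 mm high; loose. Origin: centre of its underside.
- tape_measure: Bystander: tape measure standing on edge, 33 (x) x 79 (y) x 62 mm high; loose. Origin: centre of its underside.

How it is judged (in metres and radians):
At the end, for the whole second after the job is handed in: Each jaw rests released in its own pocket: within 3 mm of its seat, under 1.5 mm off the floor, square to the face within 4 degrees and along the pocket within 7. Cup, tin and tape within 20 mm of where they stood, cup upright within 11 degrees (z of std_jaw in the frame of pocket_std below 0.0015 m and distance between std_jaw and pocket_std below 0.003 m and angle between the z axis of each of std_jaw, long_jaw, wide_jaw and the z axis of caddy_block, either way round below 0.07 rad and angle between the y axis of each of std_jaw, long_jaw, wide_jaw and the y axis of caddy_block, either way round below 0.12 rad and linear speed of each of std_jaw, long_jaw, wide_jaw below 0.01 m/s and z of long_jaw in the frame of pocket_long below 0.0015 m and distance between long_jaw and pocket_long below 0.003 m and z of wide_jaw in the frame of pocket_wide below 0.0015 m and distance between wide_jaw and pocket_wide below 0.003 m and distance of each of turned_cup, wax_tin, tape_measure from where it was at the start of the episode below 0.02 m and angle between turned_cup's own z axis and vertical below 0.2 rad); the robot touches nothing.
It fails at once if the turned cup is knocked more than 20 mm from where it stood (distance of turned_cup from where it was at the start of the episode above 0.02 m).
It fails at once if the wax tin is knocked more than 20 mm from where it stood (distance of wax_tin from where it was at the start of the episode above 0.02 m).
It fails at once if the tape measure is knocked more than 20 mm from where it stood (distance of tape_measure from where it was at the start of the episode above 0.02 m).
It fails at once if the turned cup is tipped over (angle between turned_cup's own z axis and vertical above 0.35 rad).
It also fails if it takes over 72 s, if anything falls off the work surface, if the arm or the gripper's body presses on something with over 40 N, if the wrist force passes 120 N, or if a joint passes its speed limit or range.

## Working session

There is one attempt and no reset: what is moved stays moved. The work goes in short steps, Python scripts to look and compute and a shell command to move; the robot and the scene stay as the last step left them, time stands still between calls to the robot, and variables do not carry over. Pictures are saved under pics/ and viewed, at most 10 in all, crops included, and the job is handed in when it is done.

```bash
ls; mkdir -p pics; python3 - <<'E'
from station import bot, camrig, workorder
import cv2
s=bot.read_state();print({k:s[k] for k in('time_s','ee_pos','orientation','finger_gap')})
for n in('scene','side'):
    cv2.imwrite(f'pics/{n}0.png',camrig.capture(n)[:,:,::-1])
    m=camrig.camera_model(n);print(n,m)
print(camrig.camera_model('wrist'))
E
```

```text
nudge.py
pics
station.py
{'time_s': 0.0, 'ee_pos': array([0.21702828, 0.61210002, 0.24940072]), 'orientation': array([-1.79894630e+02,  2.15975322e-04,  1.60474978e+02]), 'finger_gap': 0.08563342734846992}
scene {'fx': 625.1870761088986, 'fy': 625.1870761088986, 'cx': 319.08792868801726, 'cy': 252.17469485166265, 'world_from_camera': array([[ 0.82658313, -0.38646243,  0.40915415,  0.07838365],
       [-0.56257939, -0.54632737,  0.62050852, -0.76651859],
       [-0.01627112, -0.74308357, -0.66900079,  0.83401156],
       [ 0.        ,  0.        ,  0.        ,  1.        ]])}
side {'fx': 455.1196179586684, 'fy': 455.1196179586684, 'cx': 320.42211901556146, 'cy': 239.81212955290198, 'world_from_camera': array([[ 0.97953017, -0.1096633 ,  0.16880347,  0.36625382],
       [-0.20061734, -0.6007015 ,  0.77389301, -0.90605928],
       [ 0.01653284, -0.79191645, -0.6104056 ,  0.7407938 ],
       [ 0.        ,  0.        ,  0.        ,  1.        ]])}
{'fx': 335.7031673679783, 'fy': 335.7031673679783, 'cx': 321.74942310068275, 'cy': 236.48120609558634, 'mount': array([[ 4.41098420e-04, -9.50373296e-01, -3.11111562e-01,
         7.96207088e-02],
       [ 9.99999846e-01,  3.14022651e-04,  4.58548082e-04,
         6.90374924e-05],
       [-3.38095775e-04, -3.11111717e-01,  9.50373287e-01,
        -1.23693100e-01],
       [ 0.00000000e+00,  0.00000000e+00,  0.00000000e+00,
         1.00000000e+00]])}
```

View pics/scene0.png

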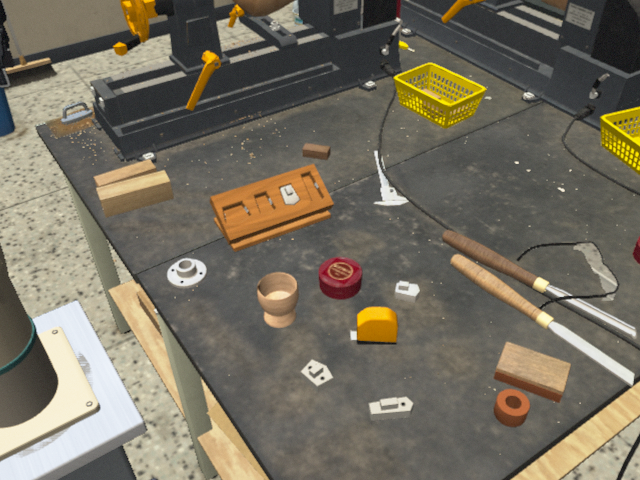

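View pics/side0.png

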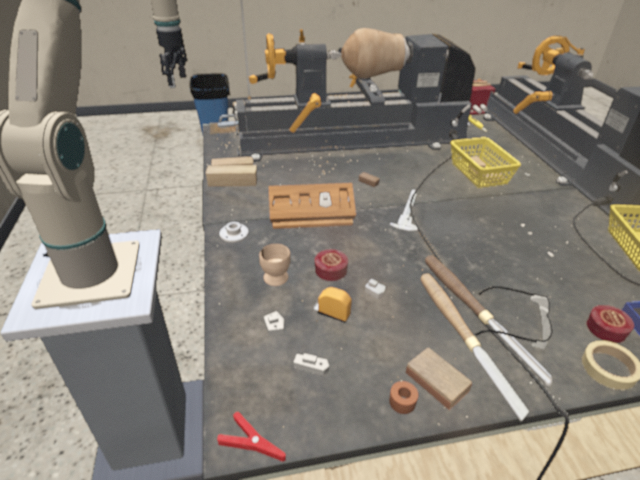

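The scene shows the wide jaw at (317,372), long jaw at (391,407), standard jaw at (406,289), cup at (278,298), tin at (340,278), tape at (378,325), and the caddy face around (272,205). The side view shows the same layout.

```bash
cat > h.py <<'E'
import numpy as np, cv2
from scipy.spatial.transform import Rotation as R
from station import bot, camrig, workorder
def ray(name,uv,pose=None):
    m=camrig.camera_model(name)
    if name=='wrist':
        T=np.eye(4);T[:3,:3]=R.from_euler('xyz',pose[1],degrees=True).as_matrix();T[:3,3]=pose[0];W=T@m['mount']
    else: W=m['world_from_camera']
    uv=np.atleast_2d(uv).astype(float)
    d=np.c_[(uv[:,0]-m['cx'])/m['fx'],(uv[:,1]-m['cy'])/m['fy'],np.ones(len(uv))]@W[:3,:3].T
    return W[:3,3],d
def onz(name,uv,z,pose=None):
    o,d=ray(name,uv,pose); return o+d*((z-o[2])/d[:,2])[:,None]
def pose():
    s=bot.read_state();return np.array(s['ee_pos']),np.array(s['orientation'])
E
python3 - <<'E'
from h import *
for n,p,z in(('wide',(317,372),.02),('long',(391,407),.02),('std',(406,289),.02),('cup top',(278,285),.079),('tin',(340,272),.036),('tape',(378,325),.03)):print(n,onz('scene',p,z).round(3))
im=cv2.imread('pics/scene0.png')
a=cv2.resize(im[155:255,195:355],None,fx=5,fy=5,interpolation=cv2.INTER_CUBIC);cv2.imwrite('pics/c1.png',a)
E
```

```text
wide [[ 0.412 -0.247  0.02 ]]
long [[ 0.467 -0.366  0.02 ]]
std [[ 0.649 -0.186  0.02 ]]
cup top [[ 0.436 -0.095  0.079]]
tin [[ 0.567 -0.094  0.036]]
tape [[ 0.548 -0.231  0.03 ]]
```

View pics/c1.png

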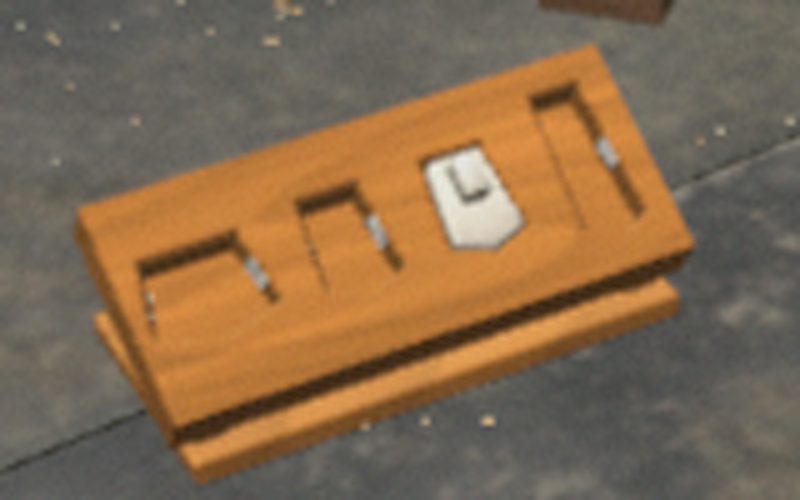

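The crop shows the face with corners at crop (80,212), (595,45), (692,248), (175,432). From left to right: wide pocket, standard pocket, stored jaw, long pocket.

```bash
python3 - <<'E'
from h import *
c=np.array([(80,212),(595,45),(692,248),(175,432)])/5+[195,155]
P=np.vstack([onz('scene',c[i],z) for i,z in enumerate((.0865,.0865,.0365,.0365))])
print(P.round(4)); print(P.mean(0)); 
for a,b in((0,1),(3,2)):d=P[b]-P[a];print(np.linalg.norm(d),np.degrees(np.arctan2(d[1],d[0])))
im=cv2.imread('pics/scene0.png');b=im[265:430,285:435]
cv2.imwrite('pics/c2.png',cv2.resize(b,None,fx=3.6,fy=3.6,interpolation=cv2.INTER_CUBIC))
E
```

```text
[[0.4516 0.1856 0.0865]
 [0.6839 0.164  0.0865]
 [0.6737 0.0783 0.0365]
 [0.4419 0.0996 0.0365]]
[0.56278402 0.13187324 0.0615    ]
0.2333302886773739 -5.3270694860565655
0.23282906589865474 -5.230338260948608
```

View pics/c2.png

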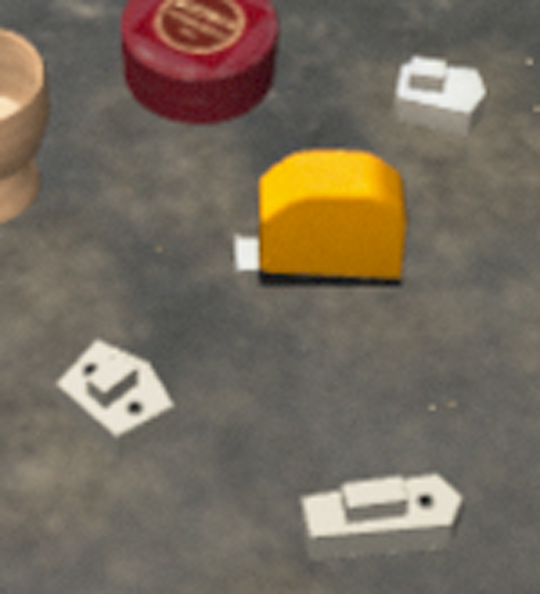

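The standard and long jaws have their noses to the right in the image. The wide jaw's nose is up-right and its tail edge is lower-left. I'll add a helper that works out row values, then look at the caddy squarely with the wrist camera.

```bash
cat >> h.py <<'E'
def Rb(psi):  # caddy_block axes in world
    return (R.from_euler('z',psi,degrees=True)*R.from_euler('x',30,degrees=True)).as_matrix()
def Rtool(B): return np.c_[B[:,1],B[:,0],-B[:,2]]   # tool x = y of jaw/block, z into it
def plan(p,Rt,n=1,start=None):
    q,o=start if start is not None else pose()
    A=R.from_euler('xyz',o,degrees=True).as_matrix()
    rv=R.from_matrix(A.T@Rt).as_rotvec(); t=A.T@(np.array(p)-q)
    M=R.from_rotvec(rv/n).as_matrix(); S=sum(np.linalg.matrix_power(M,k) for k in range(n))
    d=np.linalg.solve(S,t)
    print(n,'rows of',d.round(4),np.degrees(rv/n).round(2),'| total rot',round(np.degrees(np.linalg.norm(rv)),1),'row len',np.linalg.norm(d).round(4))
E
python3 - <<'E'
from h import *
p,o=pose(); A=R.from_euler('xyz',o,degrees=True)
plan([.32,.30,.30],A.as_matrix(),9)
B=Rb(-5.3); plan(np.array([.563,.132,.0615])+.15*B[:,2],Rtool(B),13,(np.array([.32,.30,.30]),o))
E
```

```text
9 rows of [-0.0224 -0.0289 -0.0056] [0. 0. 0.] | total rot 0.0 row len 0.0369
13 rows of [-0.0292  0.0032  0.0017] [-1.53  1.96  5.69] | total rot 80.7 row len 0.0294
```

```bash
M="python3 nudge.py"; python3 nudge.py '-.0224 -.0289 -.0056 0 0 0;-.0224 -.0289 -.0056 0 0 0;-.0224 -.0289 -.0056 0 0 0;-.0224 -.0289 -.0056 0 0 0;-.0224 -.0289 -.0056 0 0 0;-.0224 -.0289 -.0056 0 0 0;-.0224 -.0289 -.0056 0 0 0;-.0224 -.0289 -.0056 0 0 0;-.0224 -.0289 -.0056 0 0 0' .03 40
python3 nudge.py '-.0292 .0032 .0017 -1.53 1.96 5.69;-.0292 .0032 .0017 -1.53 1.96 5.69;-.0292 .0032 .0017 -1.53 1.96 5.69;-.0292 .0032 .0017 -1.53 1.96 5.69;-.0292 .0032 .0017 -1.53 1.96 5.69;-.0292 .0032 .0017 -1.53 1.96 5.69;-.0292 .0032 .0017 -1.53 1.96 5.69;-.0292 .0032 .0017 -1.53 1.96 5.69;-.0292 .0032 .0017 -1.53 1.96 5.69;-.0292 .0032 .0017 -1.53 1.96 5.69;-.0292 .0032 .0017 -1.53 1.96 5.69;-.0292 .0032 .0017 -1.53 1.96 5.69'
python3 nudge.py '-.0292 .0032 .0017 -1.53 1.96 5.69;0 0 0 0 0 0;0 0 0 0 0 0'
python3 - <<'E'
from h import *
s=bot.read_state();print(s['joints'],s['wrist_force'])
B=Rb(-5.3); plan(np.array([.563,.132,.0615])+.15*B[:,2],Rtool(B),1)
p=pose();np.savez('w1.npz',p=p[0],o=p[1]);cv2.imwrite('pics/w1.png',camrig.capture('wrist')[:,:,::-1])
E
```

```text
time_s: 0.85
ee_pos: [0.3203, 0.2982, 0.3008]
orientation: [-180.0, -0.0, 160.5]
wrist_force: [0.4, 0.3, 0.5]
finger_gap: 0.0298
grip_force: 0.0
time_s: 1.85
ee_pos: [0.5539, 0.0813, 0.2068]
orientation: [178.3, -28.1, 90.8]
wrist_force: [-0.4, -0.4, -0.2]
finger_gap: 0.0303
grip_force: 0.0
time_s: 2.1
ee_pos: [0.5559, 0.0549, 0.1907]
orientation: [-179.8, -30.0, 84.3]
wrist_force: [-1.3, 0.7, -0.0]
finger_gap: 0.0299
grip_force: 0.0
[  1.98360211  36.4591481   10.06790887 108.64074902 -49.39055618
  50.4476162   42.11236029] [-1.25484596  0.66148222 -0.00294535]
1 rows of [ 0.0024 -0.      0.0006] [ 0.04  0.02 -0.37] | total rot 0.4 row len 0.0025
```

View pics/w1.png

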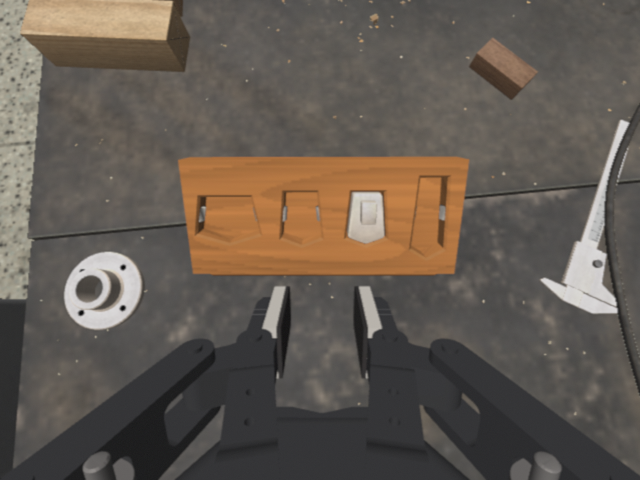

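The wrist view shows the face square-on at about (180–468, 157–275). The empty pockets are near (228,218), (302,217) and (430,215), and the stored jaw is at (367,217). I'll fit the face quad.

```bash
cat > face.py <<'E'
from h import *
def face(img,ps,c,psi,verbose=1):
    hsv=cv2.cvtColor(img,cv2.COLOR_BGR2HSV)
    m=cv2.inRange(hsv,(5,150,60),(22,255,255))
    m=cv2.morphologyEx(m,cv2.MORPH_CLOSE,np.ones((3,3)))
    k=max(cv2.findContours(m,0,1)[0],key=cv2.contourArea)
    h=cv2.convexHull(k)
    q=cv2.approxPolyDP(h,8,True)[:,0].astype(float)
    if verbose:print('quad',q.tolist())
    # refine: fit a line to contour points of each side
    L=[];kk=k[:,0].astype(float)
    for i in range(len(q)):
        a,b=q[i],q[(i+1)%len(q)];u=(b-a)/np.linalg.norm(b-a);s=(kk-a)@u;d=(kk-a)@[-u[1],u[0]]
        f=kk[(abs(d)<3)&(s>6)&(s<np.linalg.norm(b-a)-6)];vx,vy,x,y=cv2.fitLine(f.astype(np.float32),cv2.DIST_HUBER,0,.01,.01).ravel()
        L.append(np.cross([x,y,1],[x+vx,y+vy,1]))
    C=np.array([np.cross(L[i-1],L[i]) for i in range(len(L))]);C=C[:,:2]/C[:,2:]
    for _ in range(4):
        B=Rb(psi);o,d=ray('wrist',C,ps);n=B[:,2];P=o+d*(((c-o)@n)/(d@n))[:,None]
        r=(P-c)@B
        lo=P[r[:,1]<0];hi=P[r[:,1]>0]
        e=[x[x[:,0].argmax()]-x[x[:,0].argmin()] for x in(lo,hi)];psi=np.mean([np.degrees(np.arctan2(v[1],v[0])) for v in e])
        # keep face centre height 61.5 mm
        c=P.mean(0); n=Rb(psi)[:,2]; c=c*1.0; c[2]=.0615
    return c,psi,(P-c)@Rb(psi)
E
python3 - <<'E'
from face import *
w=np.load('w1.npz');im=cv2.imread('pics/w1.png')
c,psi,r=face(im,(w['p'],w['o']),np.array([.563,.132,.0615]),-5.3);print(c.round(4),psi,(r*1000).round(1))
E
```

```text
quad [[467.0, 160.0], [453.0, 272.0], [194.0, 272.0], [179.0, 160.0]]
[0.5648 0.1349 0.0615] -5.653058681020063 [[ 115.9   50.8    0. ]
 [ 116.   -50.8    0. ]
 [-115.8  -50.9    0. ]
 [-116.1   50.9    0. ]]
```

```bash
cat >> h.py <<'E'
def Rdown(yaw): return R.from_euler('xyz',[180,0,yaw],degrees=True).as_matrix()
E
python3 - <<'E'
from h import *
plan([.55,-.33,.25],Rdown(150),12)
E
```

```text
12 rows of [-0.0283 -0.0141 -0.0141] [ 1.42 -2.23 -5.32] | total rot 71.3 row len 0.0346
```

```bash
python3 nudge.py '-.0283 -.0141 -.0141 1.42 -2.23 -5.32;-.0283 -.0141 -.0141 1.42 -2.23 -5.32;-.0283 -.0141 -.0141 1.42 -2.23 -5.32;-.0283 -.0141 -.0141 1.42 -2.23 -5.32;-.0283 -.0141 -.0141 1.42 -2.23 -5.32;-.0283 -.0141 -.0141 1.42 -2.23 -5.32;-.0283 -.0141 -.0141 1.42 -2.23 -5.32;-.0283 -.0141 -.0141 1.42 -2.23 -5.32;-.0283 -.0141 -.0141 1.42 -2.23 -5.32;-.0283 -.0141 -.0141 1.42 -2.23 -5.32;-.0283 -.0141 -.0141 1.42 -2.23 -5.32;-.0283 -.0141 -.0141 1.42 -2.23 -5.32' .03
python3 nudge.py '0 0 0 0 0 0;0 0 0 0 0 0'
python3 - <<'E'
from h import *
print(bot.read_state()['joints'])
p=pose();np.savez('w2.npz',p=p[0],o=p[1]);im=camrig.capture('wrist')[:,:,::-1];cv2.imwrite('pics/w2.png',im)
hsv=cv2.cvtColor(im,cv2.COLOR_BGR2HSV);m=cv2.inRange(hsv,(0,0,135),(179,50,255))
for k in cv2.findContours(m,0,1)[0]:
    if cv2.contourArea(k)>150:print(cv2.contourArea(k),cv2.boundingRect(k),onz('wrist',k[:,0].mean(0),.018,p).round(3),cv2.approxPolyDP(k,2.5,True)[:,0].tolist())
E
```

```text
time_s: 3.15
ee_pos: [0.5518, -0.3295, 0.2515]
orientation: [-180.0, 0.2, 150.5]
wrist_force: [0.8, -0.5, -0.7]
finger_gap: 0.0299
grip_force: 0.0
time_s: 3.32
ee_pos: [0.552, -0.329, 0.2515]
orientation: [179.9, 0.3, 150.1]
wrist_force: [0.1, 2.1, -0.7]
finger_gap: 0.0298
grip_force: 0.0
[20.86556963 35.69162389 12.63732505 88.60798473 -8.95719423 56.42845917
 96.25257404]
219.5 (450, 451, 30, 25) [[ 0.989 -0.34   0.018]] [[454, 453], [451, 461], [479, 475], [459, 451]]
1187.5 (158, 405, 67, 75) [[ 0.767 -0.656  0.018]] [[224, 405], [166, 470], [167, 474], [158, 479], [174, 479], [219, 439]]
591.0 (316, 383, 54, 30) [[ 0.802 -0.435  0.018]] [[369, 385], [363, 384], [316, 411], [357, 405], [368, 398]]
10616.5 (32, 294, 191, 122) [[ 0.589 -0.627  0.018]] [[222, 345], [181, 294], [170, 294], [163, 299], [140, 299], [143, 308], [133, 301], [93, 314], [32, 366], [84, 415], [105, 400], [105, 395], [109, 397], [177, 345], [196, 336], [211, 340], [215, 347]]
933.0 (462, 196, 37, 41) [[ 0.653 -0.184  0.018]] [[477, 196], [462, 228], [471, 236], [484, 236], [490, 229], [498, 203]]
1414.0 (239, 118, 30, 69) [[ 0.469 -0.363  0.018]] [[243, 119], [239, 124], [244, 179], [257, 186], [268, 178], [260, 123], [257, 118]]
184.5 (393, 105, 23, 12) [[ 0.512 -0.211  0.018]] [[394, 108], [393, 116], [413, 116], [415, 108], [399, 105]]
25044.0 (0, 64, 174, 300) [[ 0.422 -0.595  0.018]] [[0, 64], [4, 71], [3, 75], [0, 74], [0, 136], [10, 148], [0, 139], [0, 265], [3, 266], [0, 267], [0, 279], [4, 281], [0, 284], [0, 335], [30, 363], [59, 340], [70, 324], [109, 303], [112, 298], [118, 300], [133, 294], [156, 292], [151, 288], [168, 290], [173, 283], [87, 174], [74, 172], [68, 149], [46, 126], [45, 120]]
2030.0 (295, 1, 59, 62) [[ 0.413 -0.247  0.018]] [[330, 1], [295, 31], [311, 62], [336, 52], [353, 26]]
1629.0 (0, 0, 67, 54) [[ 0.265 -0.479  0.018]] [[0, 53], [25, 29], [66, 0], [0, 0]]
```

View pics/w2.png

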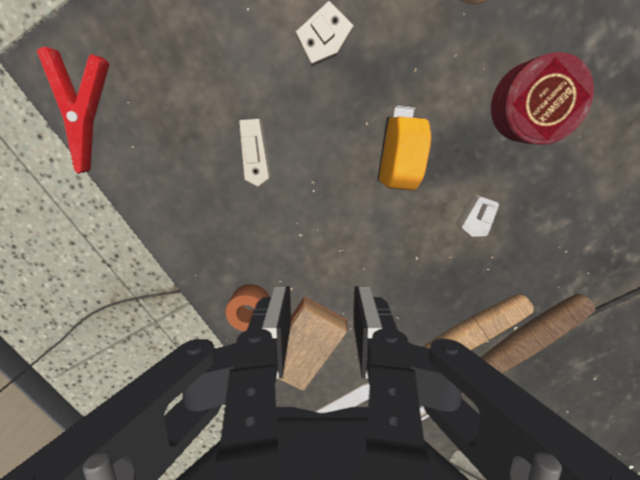

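All three jaws are visible: wide at (325,30) with its nose at (336,52), long at (253,152) with its nose at (257,186), and standard at (481,217) with its nose at (477,237). I'll take a close view of each before grasping, long jaw first.

```bash
python3 - <<'E'
from h import *
w=np.load('w2.npz');ps=(w['p'],w['o'])
for n,nose,tail in(('wide',(336,52),[(330,1),(295,31)]),('long',(257,186),[(241,120),(259,119)]),('std',(477,237),[(477,196),(498,203)])):
    N=onz('wrist',nose,.018,ps)[0];T=onz('wrist',tail,.018,ps).mean(0);d=T-N
    print(n,((N+T)/2).round(4),'len',np.linalg.norm(d).round(4),'yaw',np.degrees(np.arctan2(d[1],d[0])).round(1))
    yaw=np.degrees(np.arctan2(d[1],d[0])); c=(N+T)/2
    if n=='long': plan([c[0],c[1],.168],Rdown(yaw),5)
E
```

```text
wide [ 0.4144 -0.2464  0.018 ] len 0.0368 yaw -172.7
long [ 0.4723 -0.3637  0.018 ] len 0.067 yaw 152.7
5 rows of [ 0.0104 -0.0139  0.0165] [ 0.03  0.02 -0.51] | total rot 2.5 row len 0.0239
std [ 0.6558 -0.1839  0.018 ] len 0.0431 yaw 143.3
```

```bash
cat > jaw.py <<'E'
from h import *
import sys
def jaw(tag,yaw,L,flank):   # flank: y-range of the straight sides in jaw frame
    p=pose();im=camrig.capture('wrist')[:,:,::-1].copy();cv2.imwrite(f'pics/{tag}.png',im)
    hsv=cv2.cvtColor(im,cv2.COLOR_BGR2HSV);g=hsv[:,:,2].astype(float)
    m=cv2.inRange(hsv,(0,0,135),(179,60,255));m[285:]=0
    ks=[k for k in cv2.findContours(m,0,1)[0] if cv2.contourArea(k)>600]
    k=min(ks,key=lambda k:np.linalg.norm(k[:,0].mean(0)-[321,225]))
    mm=np.zeros_like(m);cv2.drawContours(mm,[k],-1,255,-1);mm=cv2.resize(mm,None,fx=4,fy=4,interpolation=cv2.INTER_LINEAR)
    k=max(cv2.findContours((mm>127).astype(np.uint8),0,1)[0],key=cv2.contourArea)[:,0]
    P=onz('wrist',(k+.5)/4-.5,.018,p)[:,:2]; c=P.mean(0)
    for _ in range(5):
        a=np.radians(yaw);Y=np.array([np.cos(a),np.sin(a)]);X=np.array([Y[1],-Y[0]])
        y=(P-c)@Y;x=(P-c)@X;c=c+Y*(y.max()+y.min())/2;y=(P-c)@Y
        f=(y>flank[0])&(y<flank[1]);r=np.polyfit(y[f&(x>0)],x[f&(x>0)],1);l=np.polyfit(y[f&(x<0)],x[f&(x<0)],1)
        mid=(r+l)/2; c=c+X*mid[1]; yaw-=np.degrees(np.arctan(mid[0]))
    print(tag,'centre',c.round(4),'yaw',round(yaw,2),'len',round(np.ptp(y)*1e3,1),'width at tail',((r-l)@[L/2,1]*1e3).round(1),'front',((r-l)@[flank[0],1]*1e3).round(1))
    return c,yaw
E
python3 nudge.py '.0104 -.0139 .0165 0 0 -.51;.0104 -.0139 .0165 0 0 -.51;.0104 -.0139 .0165 0 0 -.51;.0104 -.0139 .0165 0 0 -.51;.0104 -.0139 .0165 0 0 -.51;0 0 0 0 0 0;0 0 0 0 0 0'
python3 - <<'E'
from jaw import *
c,y=jaw('long',152.7,.068,(-.024,.03))
im=cv2.imread('pics/long.png');cv2.imwrite('pics/long_c.png',cv2.resize(im[150:300,220:420],None,fx=4,fy=4))
E
```

```text
time_s: 3.95
ee_pos: [0.4707, -0.3638, 0.1667]
orientation: [179.9, -0.1, 152.5]
wrist_force: [0.4, 0.1, 0.7]
finger_gap: 0.0302
grip_force: 0.0
long centre [ 0.471  -0.3635] yaw 154.3 len 68.3 width at tail 20.5 front 25.8
```

View pics/long_c.png

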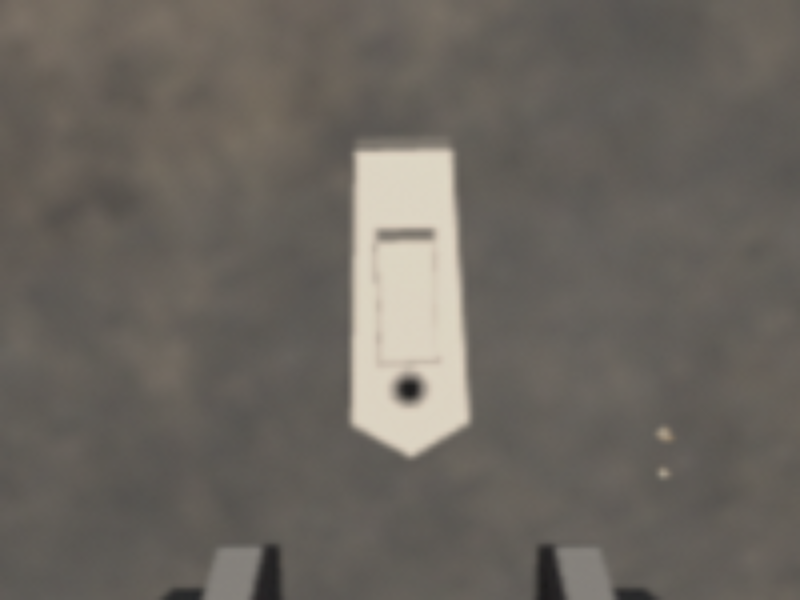

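The long jaw is clear and centred under the gripper. The fitted dimensions match the nominal ones, so I'll grasp it on the boss centre, which is 5 mm towards the tail.

```bash
cat >> jaw.py <<'E'
def grasp(c,yaw,yb,z,n):
    a=np.radians(yaw);plan([c[0]+yb*np.cos(a),c[1]+yb*np.sin(a),z],Rdown(yaw),n)
E
python3 - <<'E'
from jaw import *
grasp(np.array([.471,-.3635]),154.3,.005,.040,4)
E
```

```text
4 rows of [ 0.0017 -0.0001  0.0319] [ 0.03  0.03 -0.42] | total rot 1.7 row len 0.032
```

```bash
python3 nudge.py '.0017 0 .0319 .03 .03 -.42;.0017 0 .0319 .03 .03 -.42;.0017 0 .0319 .03 .03 -.42;.0017 0 .0319 .03 .03 -.42;0 0 0 0 0 0;0 0 0 0 0 0' .03
python3 nudge.py '0 0 0 0 0 0;0 0 0 0 0 0;0 0 0 0 0 0;0 0 0 0 0 0;0 0 0 0 0 0' 0 60
python3 -c "
from jaw import *
grasp(np.array([.471,-.3635]),154.3,.005,.040,1);print(bot.read_state()['joints'])"
```

```text
time_s: 4.5
ee_pos: [0.4666, -0.3611, 0.0396]
orientation: [180.0, -0.1, 154.3]
wrist_force: [1.4, -1.1, 0.0]
finger_gap: 0.03
grip_force: 0.0
time_s: 4.92
ee_pos: [0.4678, -0.3634, 0.0424]
orientation: [-179.9, 0.3, 154.3]
wrist_force: [1.1, 1.6, 8.0]
finger_gap: 0.0098
grip_force: 60.0
1 rows of [0.0021 0.0013 0.0024] [-0.07  0.3  -0.02] | total rot 0.3 row len 0.0034
[ 30.81429203  48.01142171   6.88216747 104.94665713 -11.12220792
  27.37675252 109.58145719]
```

```bash
cat > tgt.py <<'E'
from h import *
PSI=-5.65; B=Rb(PSI); C=np.array([.5648,.1349,.0615])-.0012*B[:,1]
def over(px,yt,h,n,start=None):  # TCP over face point (px, yt) at height h along block z
    plan(C+B@[px,yt,h],Rtool(B),n,start)
E
python3 nudge.py '0 0 -.036 0 0 0;0 0 -.036 0 0 0;0 0 -.036 0 0 0;0 0 -.036 0 0 0;0 0 -.036 0 0 0;0 0 0 0 0 0' 
python3 - <<'E'
from tgt import *
over(.091,.005,.11,14)
p=pose();im=camrig.capture('wrist')[:,:,::-1];cv2.imwrite('pics/held_long.png',im)
cv2.imwrite('pics/held_long_c.png',cv2.resize(im[220:370,220:420],None,fx=4,fy=4))
E
```

```text
time_s: 5.42
ee_pos: [0.4688, -0.3656, 0.2282]
orientation: [-179.8, 0.8, 154.2]
wrist_force: [0.4, -0.5, -1.8]
finger_gap: 0.0099
grip_force: 59.0
14 rows of [0.0193 0.0287 0.0114] [-1.28  1.93  4.88] | total rot 75.6 row len 0.0364
```

View pics/held_long_c.png

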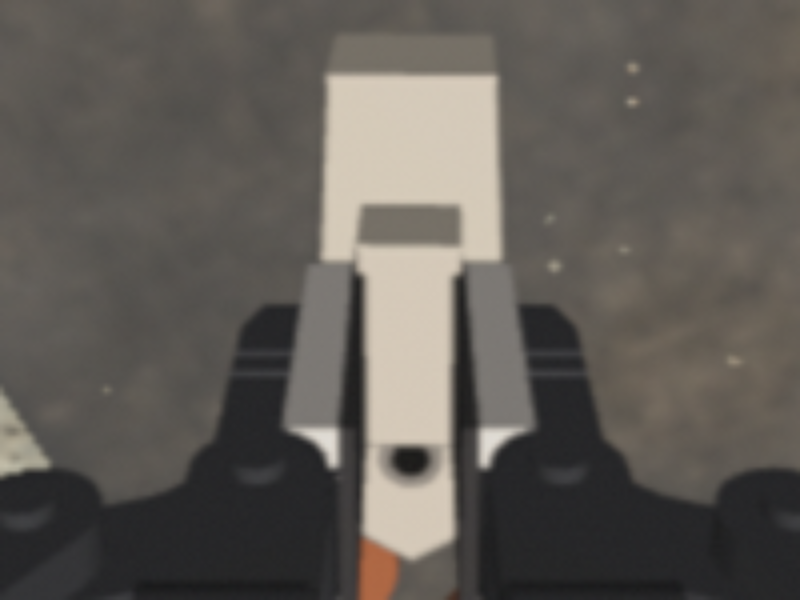

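The held jaw's tail corners are at crop (326,74) and (497,74), and its nose tip is at (413,558). It sits straight between the fingers. I'll solve its position in the tool frame.

```bash
cat > held.py <<'E'
from h import *
def held(tl,tr,nose,crop,L,W,k=4):
    f=lambda q:np.array(q,float)/k+crop-.5*(1-1/k)
    m=camrig.camera_model('wrist');M=m['mount']
    def pt(uv,t):
        d=M[:3,:3]@[(uv[0]-m['cx'])/m['fx'],(uv[1]-m['cy'])/m['fy'],1];return M[:3,3]+d*((t-M[2,3])/d[2])
    for t in(.016,.018,.020,.022,.024):
        a,b,n=pt(f(tl),t),pt(f(tr),t),pt(f(nose),t);T=(a+b)/2
        print('plane',t,'centre xy',((T+n)/2*1e3)[:2].round(1),'len',((T-n)[0]*1e3).round(1),L,'tail w',((b-a)[1]*1e3).round(1),W,'yaw',np.degrees(np.arctan2((T-n)[1],(T-n)[0])).round(2))
E
python3 -c "
from held import *
held((326,74),(497,74),(413,558),(220,220),68,20)"
```

```text
plane 0.016 centre xy [1.4 0.6] len 63.4 68 tail w 18.7 20 yaw -0.23
plane 0.018 centre xy [0.3 0.6] len 64.3 68 tail w 19.0 20 yaw -0.23
plane 0.02 centre xy [-0.8  0.6] len 65.2 68 tail w 19.3 20 yaw -0.23
plane 0.022 centre xy [-1.9  0.6] len 66.1 68 tail w 19.6 20 yaw -0.23
plane 0.024 centre xy [-3.   0.7] len 67.0 68 tail w 19.8 20 yaw -0.23
```

```bash
python3 nudge.py '.0193 .0287 .0114 -1.28 1.93 4.88;.0193 .0287 .0114 -1.28 1.93 4.88;.0193 .0287 .0114 -1.28 1.93 4.88;.0193 .0287 .0114 -1.28 1.93 4.88;.0193 .0287 .0114 -1.28 1.93 4.88;.0193 .0287 .0114 -1.28 1.93 4.88;.0193 .0287 .0114 -1.28 1.93 4.88'
python3 -c "
from tgt import *
over(.091,.005,.11,8);print(bot.read_state()['joints'])"
```

```text
time_s: 6.05
ee_pos: [0.4889, -0.1165, 0.1638]
orientation: [175.6, -15.5, 120.2]
wrist_force: [0.8, -0.7, -0.5]
finger_gap: 0.0101
grip_force: 59.0
8 rows of [0.0166 0.0255 0.0089] [-1.2   1.59  4.2 ] | total rot 37.2 row len 0.0317
[ 11.25943505  36.17465796  11.79421676 108.59533954 -26.9937005
  48.80860428  71.21981121]
```

```bash
python3 nudge.py '.0166 .0255 .0089 -1.2 1.59 4.2;.0166 .0255 .0089 -1.2 1.59 4.2;.0166 .0255 .0089 -1.2 1.59 4.2;.0166 .0255 .0089 -1.2 1.59 4.2;.0166 .0255 .0089 -1.2 1.59 4.2;.0166 .0255 .0089 -1.2 1.59 4.2;.0166 .0255 .0089 -1.2 1.59 4.2;.0166 .0255 .0089 -1.2 1.59 4.2;0 0 0 0 0 0;0 0 0 0 0 0'
python3 - <<'E'
from tgt import *
import face
over(.0904,.003,.11,1);over(.0904,.003,.06,3);print(bot.read_state()['joints'])
p=pose();im=camrig.capture('wrist')[:,:,::-1];cv2.imwrite('pics/pre_long.png',im)
try:
    c,psi,r=face.face(im,p,C,PSI);print(c.round(4),psi,(r*1e3).round(1))
except Exception as e:print(e)
E
```

```text
time_s: 6.88
ee_pos: [0.6496, 0.0743, 0.1586]
orientation: [179.9, -29.9, 84.8]
wrist_force: [-0.9, -1.0, -1.9]
finger_gap: 0.0097
grip_force: 59.0
1 rows of [-0.0018 -0.      0.0001] [-0.1   0.14  0.42] | total rot 0.5 row len 0.0018
3 rows of [-0.0006  0.      0.0167] [-0.03  0.05  0.14] | total rot 0.5 row len 0.0167
[ -0.41963053  44.85803357  10.08073858  95.19126715 -48.76828019
  53.04202946  36.32613306]
quad [[24.0, 176.0], [357.0, 174.0], [354.0, 295.0], [58.0, 302.0]]
[0.5651 0.1382 0.0615] -4.264142993843598 [[-115.5   50.8    0. ]
 [ 117.4   47.3    0. ]
 [ 115.6  -47.3    0. ]
 [-117.5  -50.8    0. ]]
```

View pics/pre_long.png

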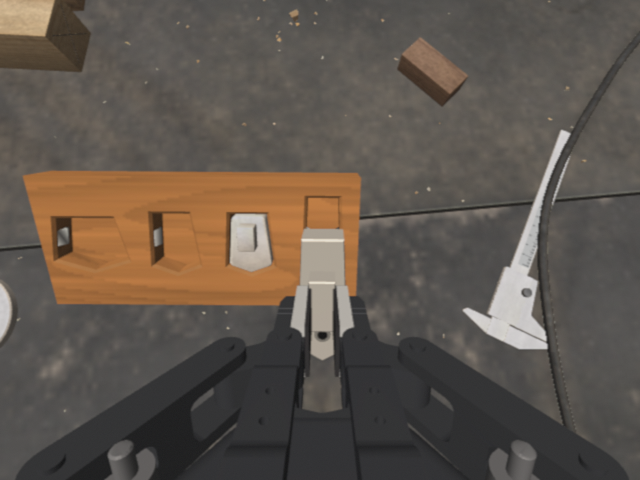

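The held jaw's tail is at (323,230) and the long pocket's tail edge is at (323,196), in line. The stored jaw at (250,242) serves as a reference: I'll check where it falls in my block frame, using both this view and w1.

```bash
cat > ref.py <<'E'
from tgt import *
def onface(uv,ps):
    o,d=ray('wrist',uv,ps);n=B[:,2];P=o+d*(((C-o)@n)/(d@n))[:,None];return (P-C)@B*1e3
def ref(im,ps,roi):
    x0,y0,x1,y1=roi;hsv=cv2.cvtColor(im,cv2.COLOR_BGR2HSV)[y0:y1,x0:x1]
    m=cv2.inRange(hsv,(0,0,110),(179,70,255));m=cv2.morphologyEx(m,cv2.MORPH_CLOSE,np.ones((3,3)))
    k=max(cv2.findContours(m,0,1)[0],key=cv2.contourArea)[:,0]+[x0,y0]
    Q=onface(k,ps);y=Q[:,1];cy=(y.max()+y.min())/2;f=(y>cy-13)&(y<cy+19);xm=Q[:,0].mean()
    l=np.polyfit(y[f&(Q[:,0]<xm)],Q[f&(Q[:,0]<xm),0],1);r=np.polyfit(y[f&(Q[:,0]>xm)],Q[f&(Q[:,0]>xm),0],1)
    print('stored jaw x',((l+r)/2@[cy,1]).round(2),'y',cy.round(2),'len',np.ptp(y).round(1),'w tail',((r-l)@[cy+22,1]).round(1),'tilt deg',np.degrees((l+r)[0]/2).round(2))
E
python3 - <<'E'
from ref import *
w=np.load('w1.npz');ref(cv2.imread('pics/w1.png'),(w['p'],w['o']),(335,180,395,255))
im=cv2.imread('pics/pre_long.png');p=pose();ref(im,p,(215,200,285,282))
print(onface([(306,196),(341,196),(323.5,196)],p).round(1))
E
```

```text
stored jaw x 36.3 y 2.64 len 43.8 w tail 24.8 tilt deg -0.58
stored jaw x 36.48 y 1.11 len 45.5 w tail 23.7 tilt deg 0.54
[[ 78.8  36.5  -0. ]
 [103.5  36.6   0. ]
 [ 91.1  36.6  -0. ]]
```

```bash
python3 nudge.py '-.0005 0 .0205 -.03 .05 .14;-.0005 0 .0205 -.03 .05 .14;-.0005 0 .0205 -.03 .05 .14;0 0 0 0 0 0;0 0 0 0 0 0'
python3 -c "
from tgt import *
over(.0902,.004,.040,1)"
```

```text
time_s: 7.35
ee_pos: [0.6518, 0.1018, 0.1052]
orientation: [-179.9, -30.0, 84.2]
wrist_force: [0.5, -0.4, -1.3]
finger_gap: 0.0097
grip_force: 59.0
1 rows of [0.0021 0.0004 0.0101] [ 0.    0.02 -0.16] | total rot 0.2 row len 0.0103
```

```bash
python3 nudge.py '.0021 .0004 .005 0 0 -.16;0 0 .005 0 0 0;0 0 0 0 0 0'
python3 nudge.py '0 0 .004 0 0 0;0 0 .003 0 0 0;0 0 0 0 0 0'
python3 -c "
from tgt import *
over(.0902,.004,.0244,1);print((pose()[0]-C)@B)"
```

```text
time_s: 7.6
ee_pos: [0.6545, 0.1093, 0.0988]
orientation: [179.8, -30.0, 84.5]
wrist_force: [0.4, -0.0, -0.9]
finger_gap: 0.0098
grip_force: 59.1
time_s: 7.85
ee_pos: [0.6545, 0.1097, 0.0977]
orientation: [179.7, -30.1, 84.5]
wrist_force: [-14.0, -11.8, 30.6]
finger_gap: 0.0097
grip_force: 63.5
1 rows of [-0.0012 -0.0016  0.0151] [ 0.23 -0.14  0.11] | total rot 0.3 row len 0.0152
[0.09176713 0.00519413 0.03946102]
```

```bash
python3 nudge.py '0 0 -.004 0 0 0;-.0006 -.0018 0 0 0 0;0 0 0 0 0 0'
python3 -c "
from tgt import *
print((pose()[0]-C)@B)"
python3 nudge.py '0 0 .003 0 0 0;0 0 .003 0 0 0;0 0 0 0 0 0'
python3 -c "
from tgt import *
over(.0902,.004,.0244,1);print((pose()[0]-C)@B,B.T@bot.read_state()['wrist_force'])"
```

```text
time_s: 8.1
ee_pos: [0.6529, 0.1099, 0.096]
orientation: [179.7, -30.0, 84.5]
wrist_force: [0.3, -0.7, -1.4]
finger_gap: 0.0098
grip_force: 59.1
[0.09008168 0.00445126 0.03796669]
time_s: 8.35
ee_pos: [0.653, 0.1135, 0.0895]
orientation: [179.8, -30.0, 84.4]
wrist_force: [-0.1, -1.4, -1.0]
finger_gap: 0.0099
grip_force: 59.3
1 rows of [-0.0002  0.0003  0.0061] [0.13 0.   0.07] | total rot 0.2 row len 0.0061
[0.08989258 0.0042439  0.03051712] [ 0.01540001 -1.73978195 -0.18747602]
```

```bash
python3 nudge.py '0 0 .003 0 0 0;0 0 .003 0 0 0;0 0 .002 0 0 0;0 0 0 0 0 0'
python3 -c "
from tgt import *
print((pose()[0]-C)@B,B.T@bot.read_state()['wrist_force'])"
```

```text
time_s: 8.68
ee_pos: [0.654, 0.1165, 0.0842]
orientation: [179.7, -30.0, 84.4]
wrist_force: [-1.9, -4.5, 8.0]
finger_gap: 0.0101
grip_force: 60.4
[0.09055894 0.00431663 0.02436012] [-1.44906989 -0.02996388  9.22534273]
```

```bash
python3 nudge.py '0 0 .002 0 0 0;0 0 .002 0 0 0;0 0 0 0 0 0'
python3 -c "
from tgt import *
print((pose()[0]-C)@B,B.T@bot.read_state()['wrist_force'])"
```

```text
time_s: 8.93
ee_pos: [0.6543, 0.1166, 0.0839]
orientation: [179.6, -30.1, 84.5]
wrist_force: [-9.1, -14.7, 29.2]
finger_gap: 0.0101
grip_force: 63.2
[0.09087524 0.00423003 0.02412761] [-7.64146744  1.14038442 33.06361752]
```

```bash
python3 nudge.py '0 0 -.003 0 0 0;0 0 0 0 0 0;0 0 0 0 0 0' .03
python3 nudge.py '0 0 -.02 0 0 0;0 0 -.035 0 0 0;-.01 -.03 -.02 0 0 0;-.01 -.03 -.02 0 0 0;0 0 0 0 0 0;0 0 0 0 0 0'
python3 - <<'E'
from ref import *
print(bot.read_state()['joints'],(pose()[0]-C)@B)
p=pose();im=camrig.capture('wrist')[:,:,::-1];cv2.imwrite('pics/post_long.png',im)
np.savez('w3.npz',p=p[0],o=p[1])
a=onface
# project expected centres
m=camrig.camera_model('wrist');T=np.eye(4);T[:3,:3]=R.from_euler('xyz',p[1],degrees=True).as_matrix();T[:3,3]=p[0];W=np.linalg.inv(T@m['mount'])
for x in(-.082,-.019,.037,.091):
    q=W[:3,:3]@(C+B@[x,0,0])+W[:3,3];print(x,(q[:2]/q[2]*m['fx']+[m['cx'],m['cy']]).round(1))
E
```

```text
time_s: 9.18
ee_pos: [0.6533, 0.1189, 0.0824]
orientation: [179.8, -30.1, 84.5]
wrist_force: [0.7, 0.6, -0.3]
finger_gap: 0.0302
grip_force: 0.0
time_s: 9.68
ee_pos: [0.5863, 0.0588, 0.1549]
orientation: [179.9, -30.0, 84.3]
wrist_force: [-0.8, 1.0, -0.4]
finger_gap: 0.03
grip_force: 0.0
[  2.36729579  41.22788335   8.52675649 105.50624402 -51.07729757
  48.44155049  43.11537399] [ 0.0288913  -0.01585998  0.11765283]
-0.082 [171.5 217.7]
-0.019 [256.5 217.6]
0.037 [331.9 217.5]
0.091 [404.6 217.5]
```

View pics/post_long.png

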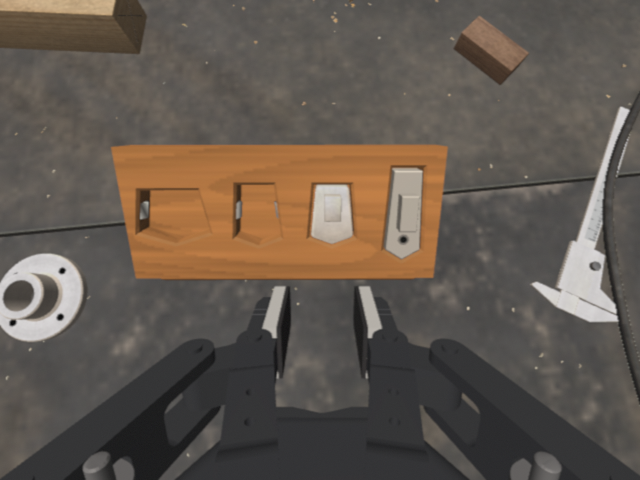

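The long jaw is seated flush at (403,213), in line with the stored jaw at (332,213). The empty pockets are at (172,215) and (257,213). That was my tenth picture, so from here I work by numbers. Standard jaw next.

```bash
python3 - <<'E'
from ref import *
w=np.load('w3.npz');ps=(w['p'],w['o']);im=cv2.imread('pics/post_long.png')
ref(im,ps,(300,175,362,255));ref(im,ps,(375,160,432,268))
plan([.6558,-.1839,.168],Rdown(143.3),12)
E
```

```text
stored jaw x 36.98 y 2.46 len 45.0 w tail 23.0 tilt deg -0.43
stored jaw x 90.78 y 1.95 len 68.6 w tail 20.9 tilt deg 0.17
12 rows of [-0.0209 -0.0021 -0.0074] [ 1.3  -2.27 -4.79] | total rot 65.5 row len 0.0223
```

```bash
python3 nudge.py '-.0209 -.0021 -.0074 1.3 -2.27 -4.79;-.0209 -.0021 -.0074 1.3 -2.27 -4.79;-.0209 -.0021 -.0074 1.3 -2.27 -4.79;-.0209 -.0021 -.0074 1.3 -2.27 -4.79;-.0209 -.0021 -.0074 1.3 -2.27 -4.79;-.0209 -.0021 -.0074 1.3 -2.27 -4.79;-.0209 -.0021 -.0074 1.3 -2.27 -4.79;-.0209 -.0021 -.0074 1.3 -2.27 -4.79;-.0209 -.0021 -.0074 1.3 -2.27 -4.79;-.0209 -.0021 -.0074 1.3 -2.27 -4.79;-.0209 -.0021 -.0074 1.3 -2.27 -4.79;-.0209 -.0021 -.0074 1.3 -2.27 -4.79'
python3 nudge.py '0 0 0 0 0 0;0 0 0 0 0 0'
python3 - <<'E'
from jaw import *
c,y=jaw('std',143.3,.044,(-.013,.019))
grasp(c,y,.008,.0435,4);print(bot.read_state()['joints'])
E
```

```text
time_s: 10.73
ee_pos: [0.6567, -0.1834, 0.1671]
orientation: [-179.9, 0.0, 143.6]
wrist_force: [-0.5, 0.4, -0.3]
finger_gap: 0.03
grip_force: 0.0
time_s: 10.9
ee_pos: [0.656, -0.1825, 0.1673]
orientation: [180.0, -0.1, 143.3]
wrist_force: [-1.4, -0.1, 0.3]
finger_gap: 0.0298
grip_force: 0.0
std centre [ 0.6534 -0.1844] yaw 132.57 len 47.5 width at tail 24.4 front 32.2
4 rows of [ 0.0019 -0.0004  0.0309] [ 0.   -0.04  2.68] | total rot 10.7 row len 0.0309
[  5.14855023  44.42548342  14.56113786  86.24385004 -13.16255494
  51.16170356  77.30956471]
```

Length reads 3.5 mm long because the lit tail wall is included. I'll anchor on the nose instead and look again with the yaw corrected.

```bash
sed -i 's#c=c+Y\*(y.max()+y.min())/2#c=c+Y*(y.min()+L/2)#' jaw.py
python3 nudge.py '.002 0 .004 0 0 5.35;.002 0 .004 0 0 5.35;0 0 0 0 0 0;0 0 0 0 0 0' .03
python3 - <<'E'
from jaw import *
c,y=jaw('std2',132.6,.044,(-.013,.017))
im=cv2.imread('pics/std2.png');v=cv2.cvtColor(im,cv2.COLOR_BGR2HSV)[:,:,2];print(v[190:275:2,322].tolist())
grasp(c,y,.008,.0435,4)
E
```

```text
time_s: 11.28
ee_pos: [0.6512, -0.1805, 0.1594]
orientation: [-179.9, -0.1, 132.7]
wrist_force: [0.7, -0.5, 1.2]
finger_gap: 0.0302
grip_force: 0.0
std2 centre [ 0.6545 -0.1857] yaw 132.88 len 47.6 width at tail 25.0 front 32.6
[106, 106, 104, 104, 104, 108, 112, 114, 142, 176, 217, 222, 221, 196, 168, 217, 222, 224, 227, 226, 226, 227, 226, 227, 224, 218, 223, 227, 229, 228, 229, 226, 222, 222, 226, 143, 111, 110, 110, 111, 115, 118, 116]
4 rows of [ 0.0006 -0.0003  0.0291] [-0.01 -0.02 -0.04] | total rot 0.2 row len 0.0291
```

```bash
python3 nudge.py '.0006 -.0003 .0291 0 0 0;.0006 -.0003 .0291 0 0 0;.0006 -.0003 .0291 0 0 0;.0006 -.0003 .0288 0 0 0;0 0 0 0 0 0;0 0 0 0 0 0'
python3 nudge.py '0 0 0 0 0 0;0 0 0 0 0 0;0 0 0 0 0 0;0 0 0 0 0 0;0 0 0 0 0 0' 0 60
python3 -c "
from jaw import *
d=pose()[0][:2]-[.6545,-.1857];a=np.radians(132.9);print('e',d@[np.cos(a),np.sin(a)],'x',d@[np.sin(a),-np.cos(a)])"
```

```text
time_s: 11.83
ee_pos: [0.6483, -0.1805, 0.0432]
orientation: [-179.9, -0.2, 132.6]
wrist_force: [0.6, -0.5, 0.9]
finger_gap: 0.0306
grip_force: 0.0
time_s: 12.25
ee_pos: [0.6508, -0.1817, 0.0466]
orientation: [179.9, 0.2, 132.6]
wrist_force: [-0.4, -1.1, 6.5]
finger_gap: 0.0084
grip_force: 59.4
e 0.00540915277131666 x 2.3197410872708227e-05
```

```bash
python3 nudge.py '0 0 -.036 0 0 0;0 0 -.036 0 0 0;0 0 -.036 0 0 0;0 0 -.036 0 0 0;0 0 -.036 0 0 0;0 0 0 0 0 0' 
python3 - <<'E'
from tgt import *
over(-.0201,.0066,.09,12)
p=pose();im=camrig.capture('wrist')[:,:,::-1];cv2.imwrite('pics/held_std.png',im)
h=cv2.cvtColor(im,cv2.COLOR_BGR2HSV)
for c in(305,322,340):print(c,h[225:300,c,2].tolist())
for r in(262,268):print(r,h[r,280:366,2].tolist())
o=cv2.imread('pics/held_long.png');o=cv2.cvtColor(o,cv2.COLOR_BGR2HSV);print('long',o[225:290,322,2].tolist())
E
```

```text
time_s: 12.75
ee_pos: [0.6535, -0.1825, 0.2334]
orientation: [179.6, 0.7, 132.6]
wrist_force: [2.5, -0.4, 0.5]
finger_gap: 0.0084
grip_force: 58.7
12 rows of [ 0.0237 -0.0013  0.0135] [-0.99  2.39  3.94] | total rot 56.6 row len 0.0273
305 [122, 120, 118, 118, 118, 118, 119, 121, 121, 122, 118, 115, 112, 109, 107, 103, 102, 101, 104, 108, 113, 116, 117, 119, 120, 124, 131, 139, 146, 155, 160, 164, 170, 175, 183, 192, 203, 216, 223, 225, 225, 225, 225, 224, 224, 223, 222, 222, 221, 221, 221, 221, 221, 222, 223, 224, 224, 225, 227, 222, 179, 148, 146, 147, 146, 147, 147, 147, 147, 147, 147, 147, 147, 148, 147]
322 [115, 114, 114, 112, 109, 108, 106, 106, 106, 105, 105, 107, 108, 111, 113, 114, 115, 113, 110, 107, 105, 103, 103, 101, 102, 115, 132, 142, 150, 156, 163, 169, 174, 179, 185, 193, 206, 219, 224, 225, 224, 222, 221, 221, 220, 221, 218, 194, 149, 140, 148, 156, 164, 172, 179, 187, 193, 210, 217, 219, 220, 222, 222, 222, 222, 223, 225, 227, 227, 226, 226, 226, 226, 226, 226]
340 [121, 119, 115, 113, 110, 110, 111, 111, 111, 109, 106, 104, 102, 100, 98, 98, 100, 100, 99, 98, 97,
[... 726 characters left out ...]
, 106, 108, 109, 107, 103, 101, 100, 98, 127, 190, 220, 222, 222, 223, 224, 225, 225, 224, 223, 223, 221, 221, 222, 223, 224, 224, 225, 224, 223, 222, 221, 222, 221, 221, 221, 220, 219, 219, 219, 220, 221, 222, 222, 222, 221, 221, 222, 222, 222, 221, 222, 222, 222, 222, 221, 221, 221, 217, 174, 116, 87, 84, 84, 85, 85, 84, 85, 85, 84, 84, 85, 85, 85, 86, 87, 88, 89, 89]
long [99, 97, 97, 104, 115, 117, 118, 118, 118, 117, 117, 117, 117, 146, 202, 215, 213, 213, 213, 212, 212, 213, 213, 212, 213, 213, 213, 212, 212, 212, 212, 213, 212, 213, 212, 212, 212, 213, 213, 212, 213, 212, 212, 213, 214, 199, 142, 116, 117, 118, 118, 118, 118, 117, 116, 129, 171, 208, 215, 213, 213, 212, 213, 212, 213]
```

```bash
python3 nudge.py '.0237 -.0013 .0135 -.99 2.39 3.94;.0237 -.0013 .0135 -.99 2.39 3.94;.0237 -.0013 .0135 -.99 2.39 3.94;.0237 -.0013 .0135 -.99 2.39 3.94;.0237 -.0013 .0135 -.99 2.39 3.94;.0237 -.0013 .0135 -.99 2.39 3.94;.0237 -.0013 .0135 -.99 2.39 3.94;.0237 -.0013 .0135 -.99 2.39 3.94;.0237 -.0013 .0135 -.99 2.39 3.94;.0237 -.0013 .0135 -.99 2.39 3.94;.0237 -.0013 .0135 -.99 2.39 3.94;.0237 -.0013 .0135 -.99 2.39 3.94'
python3 nudge.py '0 0 0 0 0 0;0 0 0 0 0 0'
python3 -c "
from tgt import *
over(-.0194,.0067,.053,2);print(bot.read_state()['joints'])"
```

```text
time_s: 13.8
ee_pos: [0.5337, 0.1002, 0.1348]
orientation: [-178.8, -30.2, 83.6]
wrist_force: [0.6, 0.2, -0.9]
finger_gap: 0.0082
grip_force: 58.7
time_s: 13.97
ee_pos: [0.5336, 0.1002, 0.1349]
orientation: [-178.9, -30.1, 83.9]
wrist_force: [0.3, -0.0, -1.0]
finger_gap: 0.0082
grip_force: 58.7
2 rows of [0.0007 0.0043 0.0146] [-0.47 -0.05 -0.18] | total rot 1.0 row len 0.0153
[  0.54540455  40.13196609   5.38800335 114.20565171 -56.26763839
  41.69830169  47.28435928]
```

```bash
python3 nudge.py '.0007 .0043 .0146 -.47 -.05 -.18;.0007 .0043 .0146 -.47 -.05 -.18;0 0 0 0 0 0;0 0 0 0 0 0'
python3 -c "
from tgt import *
over(-.0194,.0067,.048,1)"
```

```text
time_s: 14.3
ee_pos: [0.5446, 0.1133, 0.1106]
orientation: [179.9, -30.0, 84.3]
wrist_force: [0.0, -0.7, -0.7]
finger_gap: 0.0085
grip_force: 58.7
1 rows of [ 0.0013 -0.0015  0.0062] [ 0.13  0.04 -0.08] | total rot 0.2 row len 0.0065
```

```bash
python3 nudge.py '.0012 -.0014 .004 .1 0 0;0 0 0 0 0 0;0 0 0 0 0 0'
python3 -c "
from tgt import *
over(-.0194,.0067,.040,1)"
python3 nudge.py '0 0 .003 0 0 0;0 0 .003 0 0 0;0 0 .003 0 0 0;0 0 0 0 0 0'
python3 -c "
from tgt import *
over(-.0194,.0067,.0286,1);print((pose()[0]-C)@B,B.T@bot.read_state()['wrist_force'])"
```

```text
time_s: 14.55
ee_pos: [0.5438, 0.1169, 0.1085]
orientation: [179.9, -30.0, 84.3]
wrist_force: [0.4, 0.6, -1.9]
finger_gap: 0.008
grip_force: 58.7
1 rows of [-0.0007 -0.0003  0.0107] [ 0.1   0.01 -0.04] | total rot 0.1 row len 0.0107
time_s: 14.88
ee_pos: [0.544, 0.1221, 0.0999]
orientation: [180.0, -30.0, 84.3]
wrist_force: [0.3, 0.2, 0.3]
finger_gap: 0.0084
grip_force: 58.7
1 rows of [-0.001   0.      0.0121] [ 0.04 -0.02 -0.05] | total rot 0.1 row len 0.0121
[-0.01943172  0.00764864  0.04066139] [0.3261813  0.33564908 0.10106091]
```

```bash
python3 nudge.py '-.0006 0 .003 0 0 0;0 0 .003 0 0 0;0 0 .003 0 0 0;0 0 0 0 0 0'
python3 -c "
from tgt import *
print((pose()[0]-C)@B,B.T@bot.read_state()['wrist_force'])"
python3 nudge.py '0 0 .002 0 0 0;0 0 .002 0 0 0;0 0 0 0 0 0'
python3 -c "
from tgt import *
print((pose()[0]-C)@B,B.T@bot.read_state()['wrist_force'])"
```

```text
time_s: 15.22
ee_pos: [0.5447, 0.1254, 0.0918]
orientation: [180.0, -30.0, 84.3]
wrist_force: [-0.2, -1.7, -1.1]
finger_gap: 0.0081
grip_force: 58.8
[-0.01909424  0.00644547  0.03197155] [-0.05385034 -2.06584228 -0.06069927]
time_s: 15.47
ee_pos: [0.5448, 0.1267, 0.0887]
orientation: [179.9, -29.9, 84.2]
wrist_force: [-1.8, -4.9, 4.9]
finger_gap: 0.0087
grip_force: 60.2
[-0.01907715  0.00602713  0.02864732] [-1.35246368 -1.8915649   6.78810343]
```

```bash
python3 nudge.py '0 0 .002 0 0 0;0 0 .002 0 0 0;0 0 0 0 0 0'
python3 -c "
from tgt import *
print((pose()[0]-C)@B,B.T@bot.read_state()['wrist_force'])"
python3 nudge.py '0 0 -.003 0 0 0;0 0 0 0 0 0;0 0 0 0 0 0' .03
python3 nudge.py '0 0 -.02 0 0 0;0 0 -.035 0 0 0;0 0 -.02 0 0 0;0 0 -.02 0 0 0;0 0 0 0 0 0;0 0 0 0 0 0'
python3 - <<'E'
from ref import *
print((pose()[0]-C)@B)
p=pose();im=camrig.capture('wrist')[:,:,::-1];cv2.imwrite('pics/post_std.png',im)
m=camrig.camera_model('wrist');T=np.eye(4);T[:3,:3]=R.from_euler('xyz',p[1],degrees=True).as_matrix();T[:3,3]=p[0];W=np.linalg.inv(T@m['mount'])
for x,L in((-.019,44),(.037,44),(.091,68)):
    q=[W[:3,:3]@(C+B@[x,y,0])+W[:3,3] for y in(.002+L/2000+.003,.002-L/2000-.003)];u=[a[:2]/a[2]*m['fx']+[m['cx'],m['cy']] for a in q]
    w=24 ;ref(im,p,(int(u[0][0]-w),int(u[0][1]),int(u[0][0]+w),int(u[1][1])))
c,psi,_=__import__('face').face(im,p,C,PSI);print(c,psi)
E
```

```text
time_s: 15.72
ee_pos: [0.5449, 0.1268, 0.0883]
orientation: [179.8, -30.0, 84.2]
wrist_force: [-11.1, -18.0, 35.0]
finger_gap: 0.0081
grip_force: 65.6
[-0.01899086  0.00589662  0.02819846] [-9.28875067  1.03014065 39.81244826]
time_s: 15.97
ee_pos: [0.5449, 0.129, 0.088]
orientation: [179.9, -30.1, 84.3]
wrist_force: [0.7, 0.7, -0.4]
finger_gap: 0.0301
grip_force: 0.0
time_s: 16.47
ee_pos: [0.5405, 0.0814, 0.1704]
orientation: [179.9, -30.0, 84.4]
wrist_force: [-0.9, 0.3, 0.0]
finger_gap: 0.0299
grip_force: 0.0
[-0.01894164  0.00751719  0.12212171]
stored jaw x -19.11 y 2.41 len 45.0 w tail 24.2 tilt deg -0.15
stored jaw x 35.95 y 2.83 len 44.2 w tail 25.0 tilt deg 0.64
stored jaw x 90.65 y 1.93 len 70.5 w tail 20.6 tilt deg 0.45
quad [[506.0, 180.0], [485.0, 300.0], [203.0, 300.0], [189.0, 179.0]]
[0.56490416 0.1359994  0.0615    ] -5.712584449126323
```

The standard jaw is home, 40 N against the floor. Wide jaw next.

```bash
python3 - <<'E'
from h import *
plan([.48,-.09,.24],Rdown(140),10)
plan([.4144,-.2464,.168],Rdown(187.3),8,(np.array([.48,-.09,.24]),np.array([180,0,140])))
E
```

```text
10 rows of [-0.0122 -0.0111 -0.0115] [ 1.46 -2.76 -5.43] | total rot 62.7 row len 0.0202
8 rows of [ 0.0013 -0.0218  0.009 ] [ 0.    0.   -5.91] | total rot 47.3 row len 0.0236
```

```bash
python3 nudge.py '-.0122 -.0111 -.0115 1.46 -2.76 -5.43;-.0122 -.0111 -.0115 1.46 -2.76 -5.43;-.0122 -.0111 -.0115 1.46 -2.76 -5.43;-.0122 -.0111 -.0115 1.46 -2.76 -5.43;-.0122 -.0111 -.0115 1.46 -2.76 -5.43;-.0122 -.0111 -.0115 1.46 -2.76 -5.43;-.0122 -.0111 -.0115 1.46 -2.76 -5.43;-.0122 -.0111 -.0115 1.46 -2.76 -5.43;-.0122 -.0111 -.0115 1.46 -2.76 -5.43;-.0122 -.0111 -.0115 1.46 -2.76 -5.43'
python3 nudge.py '.0013 -.0218 .009 0 0 -5.91;.0013 -.0218 .009 0 0 -5.91;.0013 -.0218 .009 0 0 -5.91;.0013 -.0218 .009 0 0 -5.91;.0013 -.0218 .009 0 0 -5.91;.0013 -.0218 .009 0 0 -5.91;.0013 -.0218 .009 0 0 -5.91;.0013 -.0218 .009 0 0 -5.91;0 0 0 0 0 0;0 0 0 0 0 0'
python3 - <<'E'
from jaw import *
c,y=jaw('wide',187.3,.038,(-.010,.015))
grasp(c,y,.002,.0435,4);print(bot.read_state()['joints'])
im=cv2.imread('pics/wide.png');v=cv2.cvtColor(im,cv2.COLOR_BGR2HSV)[:,:,2];print(v[185:275:2,322].tolist())
E
```

```text
time_s: 17.35
ee_pos: [0.4799, -0.0901, 0.2389]
orientation: [-179.8, -0.0, 140.3]
wrist_force: [-0.6, -0.7, -0.3]
finger_gap: 0.0304
grip_force: 0.0
time_s: 18.18
ee_pos: [0.4138, -0.2471, 0.1664]
orientation: [179.8, -0.1, -172.9]
wrist_force: [1.0, 1.3, 0.3]
finger_gap: 0.0302
grip_force: 0.0
wide centre [ 0.4138 -0.2461] yaw 188.73 len 38.4 width at tail 40.7 front 50.9
4 rows of [ 0.0006 -0.      0.0308] [ 0.04 -0.02 -0.39] | total rot 1.6 row len 0.0309
[ 28.59168626  29.8506993   -1.67182988 117.89885657   1.43438663
  32.43006682 123.08045008]
[117, 114, 113, 113, 112, 114, 114, 114, 105, 100, 193, 226, 225, 220, 107, 150, 225, 225, 225, 225, 224, 225, 225, 224, 225, 224, 224, 209, 224, 223, 223, 188, 89, 90, 90, 89, 89, 90, 93, 94, 95, 92, 88, 88, 87]
```

```bash
python3 nudge.py '.001 0 .0308 0 0 -.39;.001 0 .0308 0 0 -.39;.001 0 .0308 0 0 -.39;.001 0 .0308 0 0 -.39;0 0 0 0 0 0;0 0 0 0 0 0'
python3 nudge.py '0 0 0 0 0 0;0 0 0 0 0 0;0 0 0 0 0 0;0 0 0 0 0 0;0 0 0 0 0 0' 0 60
python3 -c "
from jaw import *
d=pose()[0][:2]-[.4138,-.2461];a=np.radians(188.7);print('e',d@[np.cos(a),np.sin(a)],'x',d@[np.sin(a),-np.cos(a)])"
python3 nudge.py '0 0 -.036 0 0 0;0 0 -.036 0 0 0;0 0 -.036 0 0 0;0 0 -.036 0 0 0;0 0 -.036 0 0 0;0 0 0 0 0 0'
python3 - <<'E'
from tgt import *
p=pose();im=camrig.capture('wrist')[:,:,::-1];cv2.imwrite('pics/held_wide.png',im)
h=cv2.cvtColor(im,cv2.COLOR_BGR2HSV)
for c in(290,322,352):print(c,h[235:295,c,2].tolist())
for r in(274,280):print(r,h[r,260:385,2].tolist())
E
```

```text
time_s: 18.73
ee_pos: [0.4101, -0.2458, 0.044]
orientation: [179.8, -0.2, -171.2]
wrist_force: [0.6, -0.8, 0.5]
finger_gap: 0.03
grip_force: 0.0
time_s: 19.15
ee_pos: [0.412, -0.2483, 0.0467]
orientation: [-179.9, 0.2, -171.2]
wrist_force: [0.1, 2.2, 8.4]
finger_gap: 0.0086
grip_force: 60.0
e 0.0021369685435962196 x -0.0018745294318844989
time_s: 19.65
ee_pos: [0.414, -0.25, 0.2319]
orientation: [-179.5, 0.6, -171.3]
wrist_force: [0.8, -0.4, -1.7]
finger_gap: 0.0085
grip_force: 58.6
290 [106, 106, 108, 108, 108, 108, 111, 110, 108, 104, 102, 101, 99, 98, 98, 103, 104, 104, 103, 104, 104, 104, 103, 104, 102, 108, 142, 192, 217, 226, 227, 226, 227, 227, 226, 227, 226, 227, 227, 227, 227, 226, 227, 226, 226, 227, 227, 227, 224, 203, 169, 162, 149, 104, 62, 45, 38, 40, 47, 75]
322 [96, 97, 97, 99, 99, 99, 97, 96, 94, 94, 95, 95, 96, 97, 97, 101, 104, 104, 105, 103, 104, 103, 102, 104, 102, 108, 141, 192, 217, 226, 227, 227, 226, 226, 226, 227, 227, 225, 198, 131, 101, 103, 104, 104, 103, 104, 103, 102, 137, 204, 220, 225, 227, 227, 226, 227, 226, 226, 226, 227]
352 [108, 108, 106, 105, 1
[... 801 characters left out ...]
 91, 93, 94, 95, 96, 97, 98, 99, 101, 100, 99, 99, 98, 98, 98, 98, 100, 101]
280 [97, 98, 101, 103, 104, 104, 103, 102, 104, 105, 107, 108, 109, 108, 108, 107, 104, 104, 116, 152, 202, 223, 227, 226, 227, 226, 226, 227, 227, 227, 227, 226, 227, 226, 226, 226, 227, 226, 226, 227, 227, 227, 226, 227, 227, 227, 226, 228, 224, 189, 134, 106, 102, 103, 103, 104, 103, 103, 105, 104, 103, 104, 104, 104, 103, 104, 104, 103, 103, 103, 102, 103, 103, 107, 149, 211, 226, 227, 226, 226, 226, 227, 227, 226, 226, 226, 227, 226, 226, 227, 227, 226, 227, 227, 227, 227, 227, 227, 227, 227, 227, 227, 227, 228, 225, 206, 150, 107, 99, 99, 99, 100, 100, 101, 103, 105, 106, 107, 106, 103, 101, 99, 100, 101, 103]
```

```bash
python3 - <<'E'
from tgt import *
plan([.48,-.06,.24],Rdown(135),9)
over(-.0825,.0029,.09,10,(np.array([.48,-.06,.24]),np.array([180,0,135])))
E
```

```text
9 rows of [-0.0018  0.0231 -0.0013] [-0.01  0.06  5.97] | total rot 53.7 row len 0.0232
10 rows of [0.0127 0.0053 0.0136] [-1.33  2.8   4.95] | total rot 58.4 row len 0.0194
```

```bash
python3 nudge.py '-.0018 .0231 -.0013 0 .06 5.97;-.0018 .0231 -.0013 0 .06 5.97;-.0018 .0231 -.0013 0 .06 5.97;-.0018 .0231 -.0013 0 .06 5.97;-.0018 .0231 -.0013 0 .06 5.97;-.0018 .0231 -.0013 0 .06 5.97;-.0018 .0231 -.0013 0 .06 5.97;-.0018 .0231 -.0013 0 .06 5.97;-.0018 .0231 -.0013 0 .06 5.97'
python3 nudge.py '.0127 .0053 .0136 -1.33 2.8 4.95;.0127 .0053 .0136 -1.33 2.8 4.95;.0127 .0053 .0136 -1.33 2.8 4.95;.0127 .0053 .0136 -1.33 2.8 4.95;.0127 .0053 .0136 -1.33 2.8 4.95;.0127 .0053 .0136 -1.33 2.8 4.95;.0127 .0053 .0136 -1.33 2.8 4.95;.0127 .0053 .0136 -1.33 2.8 4.95;.0127 .0053 .0136 -1.33 2.8 4.95;.0127 .0053 .0136 -1.33 2.8 4.95;0 0 0 0 0 0;0 0 0 0 0 0'
python3 -c "
from tgt import *
over(-.0825,.0029,.053,2);print(bot.read_state()['joints'])"
```

```text
time_s: 20.45
ee_pos: [0.4772, -0.0572, 0.2355]
orientation: [-179.7, -0.5, 134.7]
wrist_force: [0.6, -0.1, -0.3]
finger_gap: 0.0084
grip_force: 58.7
time_s: 21.45
ee_pos: [0.4745, 0.1008, 0.1364]
orientation: [-179.3, -30.0, 84.1]
wrist_force: [0.7, -0.0, -0.8]
finger_gap: 0.0087
grip_force: 58.8
2 rows of [0.0007 0.0021 0.0166] [-0.27 -0.01 -0.13] | total rot 0.6 row len 0.0168
[  8.71921632  37.02863236  -6.14377389 123.18480801 -55.97507111
  32.35644152  49.32967101]
```

```bash
python3 nudge.py '.0007 .0021 .0166 -.27 0 -.13;.0007 .0021 .0166 -.27 0 -.13;0 0 0 0 0 0;0 0 0 0 0 0'
python3 -c "
from tgt import *
over(-.0825,.0029,.048,1);print(bot.read_state()['joints'])"
```

```text
time_s: 21.78
ee_pos: [0.4812, 0.1183, 0.1094]
orientation: [179.9, -30.0, 84.4]
wrist_force: [0.0, -0.8, -1.4]
finger_gap: 0.0088
grip_force: 58.8
1 rows of [-0.0008 -0.001   0.0059] [ 0.1  -0.05  0.07] | total rot 0.1 row len 0.006
[  9.89249218  40.47070458 -11.14772172 123.58585352 -59.92691592
  26.5378513   52.50615972]
```

```bash
python3 nudge.py '-.0007 -.0009 .005 .1 0 0;0 0 0 0 0 0;0 0 0 0 0 0'
python3 -c "
from tgt import *
over(-.0825,.0029,.040,1);print(bot.read_state()['joints'])"
python3 nudge.py '0 0 .003 0 0 0;0 0 .003 0 0 0;0 0 0 0 0 0'
python3 -c "
from tgt import *
over(-.0825,.0029,.0287,1);print((pose()[0]-C)@B,B.T@bot.read_state()['wrist_force'],bot.read_state()['joints'])"
```

```text
time_s: 22.03
ee_pos: [0.4809, 0.1203, 0.1051]
orientation: [179.9, -30.1, 84.4]
wrist_force: [-0.6, -0.3, -1.1]
finger_gap: 0.0085
grip_force: 58.8
1 rows of [-0.0004 -0.0005  0.0091] [ 0.09 -0.07  0.01] | total rot 0.1 row len 0.0091
[ 10.36443156  41.05755267 -12.1936559  123.70788802 -60.27526923
  25.54368504  52.79753206]
time_s: 22.28
ee_pos: [0.481, 0.124, 0.0993]
orientation: [180.0, -30.1, 84.3]
wrist_force: [-0.7, -0.5, -1.7]
finger_gap: 0.0085
grip_force: 58.8
1 rows of [-0.0007 -0.0002  0.0136] [ 0.04 -0.11 -0.01] | total rot 0.1 row len 0.0136
[-0.08232358  0.00354602  0.04231673] [-0.67519071 -1.3509571  -1.20741779] [ 10.93292339  41.88543809 -13.67067299 123.77181595 -60.57387345
  24.19629282  52.98178305]
```

```bash
python3 nudge.py '-.0005 -.0001 .003 0 0 0;0 0 .003 0 0 0;0 0 .003 0 0 0;0 0 0 0 0 0'
python3 -c "
from tgt import *
print((pose()[0]-C)@B,B.T@bot.read_state()['wrist_force'],bot.read_state()['joints'])"
```

```text
time_s: 22.62
ee_pos: [0.4813, 0.1274, 0.0909]
orientation: [180.0, -30.1, 84.3]
wrist_force: [-0.2, -0.9, -3.3]
finger_gap: 0.0082
grip_force: 58.7
[-0.08233851  0.00234966  0.03327324] [-0.09247294 -2.42564727 -2.42608809] [ 11.87019744  43.08996953 -15.76312283 123.8617464  -60.87044591
  22.14929861  53.23486649]
```

```bash
python3 nudge.py '.0003 0 .003 0 0 0;0 0 .003 0 0 0;0 0 .001 0 0 0;0 0 0 0 0 0'
python3 -c "
from tgt import *
print((pose()[0]-C)@B,B.T@bot.read_state()['wrist_force'],bot.read_state()['joints'])"
python3 nudge.py '0 0 .002 0 0 0;0 0 .001 0 0 0;0 0 0 0 0 0'
python3 -c "
from tgt import *
print((pose()[0]-C)@B,B.T@bot.read_state()['wrist_force'],bot.read_state()['joints'][4])"
```

```text
time_s: 22.95
ee_pos: [0.4819, 0.1297, 0.0868]
orientation: [179.9, -30.1, 84.2]
wrist_force: [-6.1, -14.4, 23.7]
finger_gap: 0.009
grip_force: 63.2
[-0.08194413  0.00225734  0.02855933] [-4.68701283 -1.09798409 27.94876929] [ 12.5842313   43.75536131 -17.25086987 123.93681031 -61.00173362
  20.77078317  53.31283431]
time_s: 23.2
ee_pos: [0.482, 0.1298, 0.0865]
orientation: [179.8, -30.1, 84.2]
wrist_force: [-13.5, -28.8, 53.6]
finger_gap: 0.0088
grip_force: 68.2
[-0.08190564  0.00218554  0.02824456] [-10.57009902   0.87102708  61.40911355] -61.02473007700476
```

```bash
python3 nudge.py '0 0 -.005 0 0 0;0 0 0 0 0 0;0 0 0 0 0 0' .03
python3 nudge.py '0 0 -.02 0 0 0;0 0 -.035 0 0 0;0 .02 -.02 0 0 0;0 .02 -.02 0 0 0;0 .02 0 0 0 0;0 0 0 0 0 0;0 0 0 0 0 0'
python3 - <<'E'
from ref import *
print((pose()[0]-C)@B)
p=pose();im=camrig.capture('wrist')[:,:,::-1];cv2.imwrite('pics/post_wide.png',im)
m=camrig.camera_model('wrist');T=np.eye(4);T[:3,:3]=R.from_euler('xyz',p[1],degrees=True).as_matrix();T[:3,3]=p[0];W=np.linalg.inv(T@m['mount'])
for x,L,w in((-.082,38,38),(-.019,44,24),(.037,44,24),(.091,68,24)):
    q=[W[:3,:3]@(C+B@[x,y,0])+W[:3,3] for y in(.002+L/2000+.003,.002-L/2000-.003)];u=[a[:2]/a[2]*m['fx']+[m['cx'],m['cy']] for a in q]
    ref(im,p,(int(u[0][0]-w),int(u[0][1]),int(u[0][0]+w),int(u[1][1])))
E
```

```text
time_s: 23.45
ee_pos: [0.482, 0.1312, 0.0877]
orientation: [179.9, -30.2, 84.4]
wrist_force: [-0.6, 0.2, -0.6]
finger_gap: 0.0299
grip_force: 0.0
time_s: 24.03
ee_pos: [0.5371, 0.0783, 0.1691]
orientation: [179.9, -30.1, 84.4]
wrist_force: [-1.3, -0.3, -0.9]
finger_gap: 0.03
grip_force: 0.0
[-0.02197362  0.0038441   0.12277609]
stored jaw x -81.93 y 0.88 len 39.2 w tail 40.4 tilt deg -0.47
stored jaw x -19.12 y 2.45 len 45.6 w tail 24.1 tilt deg -0.09
stored jaw x 36.01 y 2.96 len 44.7 w tail 24.4 tilt deg -0.21
stored jaw x 90.71 y 2.24 len 69.1 w tail 20.9 tilt deg 0.44
```

All jaws read as seated. As an independent check I'll press each boss with closed fingertips and compare the contact heights with the stored jaw's.

```bash
cat > t.py <<'E'
from tgt import *
s=bot.read_state();print('block',((pose()[0]-C)@B*1e3).round(2),'F',(B.T@s['wrist_force']).round(1))
E
python3 nudge.py '.005 .02 .035 0 0 0;0 .02 .03 0 0 0;0 .019 0 0 0 0;0 0 0 0 0 0;0 0 0 0 0 0' 0 30; python3 t.py
python3 nudge.py '0 0 .01 0 0 0;0 0 .005 0 0 0;0 0 0 0 0 0'; python3 t.py
```

```text
time_s: 24.5
ee_pos: [0.5978, 0.1088, 0.1147]
orientation: [-179.9, -30.1, 84.3]
wrist_force: [-0.5, 0.6, -1.1]
finger_gap: 0.0002
grip_force: 0.0
block [35.36  8.13 57.41] F [-0.6 -0.1 -1.3]
time_s: 24.75
ee_pos: [0.5979, 0.1166, 0.1021]
orientation: [-179.9, -30.1, 84.3]
wrist_force: [-0.9, -0.3, 0.1]
finger_gap: 0.0002
grip_force: 0.0
block [34.7   8.55 42.69] F [-0.8 -0.3  0.2]
```

```bash
python3 nudge.py '0 .001 .004 0 0 0;0 0 .004 0 0 0;0 0 .003 0 0 0;0 0 0 0 0 0'; python3 t.py
python3 nudge.py '0 0 .003 0 0 0;0 0 .002 0 0 0;0 0 0 0 0 0'; python3 t.py
```

```text
time_s: 25.08
ee_pos: [0.6009, 0.1214, 0.093]
orientation: [-180.0, -30.1, 84.3]
wrist_force: [0.4, -0.6, -0.7]
finger_gap: -0.0
grip_force: 0.0
block [37.29  8.42 32.16] F [ 0.5 -0.8 -0.3]
time_s: 25.33
ee_pos: [0.6016, 0.1218, 0.0918]
orientation: [179.9, -30.2, 84.3]
wrist_force: [-7.5, -9.4, 22.4]
finger_gap: 0.0
grip_force: 12.5
block [37.89  8.2  30.96] F [-6.5  2.4 24.5]
```

```bash
python3 nudge.py '0 0 -.015 0 0 0;0 -.028 0 0 0 0;0 -.028 0 0 0 0;0 0 .006 0 0 0;0 0 .005 0 0 0;0 0 .004 0 0 0;0 0 0 0 0 0;0 0 0 0 0 0'; python3 t.py
python3 nudge.py '0 0 .001 0 0 0;0 0 .001 0 0 0;0 0 0 0 0 0'; python3 t.py
python3 nudge.py '0 0 -.018 0 0 0;-.002 -.032 0 0 0 0;-.002 -.031 0 0 0 0;0 0 .006 0 0 0;0 0 .006 0 0 0;0 0 .004 0 0 0;0 0 0 0 0 0;0 0 0 0 0 0'; python3 t.py
```

```text
time_s: 26.0
ee_pos: [0.5453, 0.1275, 0.0918]
orientation: [180.0, -30.2, 84.3]
wrist_force: [-13.0, -15.1, 34.8]
finger_gap: 0.0002
grip_force: 19.2
block [-18.72   8.25  30.87] F [-11.4   3.3  38.3]
time_s: 26.25
ee_pos: [0.5453, 0.1275, 0.0916]
orientation: [179.9, -30.3, 84.3]
wrist_force: [-17.5, -22.3, 51.0]
finger_gap: -0.0001
grip_force: 28.3
block [-18.65   8.23  30.74] F [-15.2   4.7  56.1]
time_s: 26.92
ee_pos: [0.483, 0.13, 0.0896]
orientation: [179.9, -30.2, 84.3]
wrist_force: [-14.9, -24.1, 49.3]
finger_gap: 0.0003
grip_force: 27.8
block [-80.96   4.04  30.85] F [-12.4   2.6  55.5]
```

```bash
python3 nudge.py '0 0 -.035 0 0 0;0 .0344 0 0 0 0;0 .0344 0 0 0 0;0 .0344 0 0 0 0;0 .0344 0 0 0 0;.0015 .0344 0 0 0 0;0 0 .015 0 0 0;0 0 .01 0 0 0;0 0 .006 0 0 0;0 0 .003 0 0 0;0 0 0 0 0 0;0 0 0 0 0 0'; python3 t.py
```

```text
time_s: 27.92
ee_pos: [0.6547, 0.1147, 0.0909]
orientation: [179.8, -30.2, 84.3]
wrist_force: [-4.2, -5.1, 15.2]
finger_gap: 0.0
grip_force: 8.4
block [91.5   6.13 31.07] F [-3.7  2.8 15.9]
```

```bash
python3 nudge.py '0 0 .003 0 0 0;0 0 0 0 0 0;0 0 0 0 0 0'; python3 t.py
python3 nudge.py '0 0 -.035 0 0 0;0 0 -.035 0 0 0;0 0 -.035 0 0 0;0 0 0 0 0 0;0 0 0 0 0 0;0 0 0 0 0 0'
python3 - <<'E'
from h import *
a=cv2.imread('pics/scene0.png').astype(int);b=camrig.capture('scene')[:,:,::-1].astype(int);d=abs(a-b).max(2)
for n,(x0,y0,x1,y1) in dict(cup=(255,270,302,330),tin=(315,255,365,300),tape=(348,303,400,346)).items():print(n,'changed px',(d[y0:y1,x0:x1]>60).sum())
print(workorder.finish_job())
E
```

```text
time_s: 28.17
ee_pos: [0.6549, 0.1147, 0.0908]
orientation: [179.8, -30.2, 84.4]
wrist_force: [-9.6, -12.9, 32.5]
finger_gap: -0.0004
grip_force: 17.5
block [91.66  6.07 31.  ] F [-8.3  4.4 35. ]
time_s: 28.67
ee_pos: [0.6481, 0.0656, 0.1763]
orientation: [-179.9, -30.1, 84.3]
wrist_force: [0.2, 0.7, -0.1]
finger_gap: -0.0001
grip_force: 0.0
cup changed px 0
tin changed px 0
tape changed px 0
the job is handed in; nothing more can be done
None
```

All three jaws are pressed home in their own pockets, each boss within about 0.2 mm of the stored jaw's height in a press test; cup, tin and tape are unmoved, and the job was handed in at about 29 s with no verdict returned.

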